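# Put the algae scraper away and reset the tank-cleaning reminder

## Robot

A 6-joint arm with a two-finger parallel gripper is mounted at the origin on the work surface. World frame = base frame: x ahead of the robot, y to its left, z up, the work surface at z = 0. Lengths are in mm, angles in rad, forces in N, time in s.
With the tool pointing down it reaches from about 275 to 850 mm from the base axis. Payload 19 kg.
Tool frame: the origin (TCP) lies on the centre line of the jaws, within the pads' length; the fingertips stand 8 mm ahead of it and the grasp point (between the pads) lies 11 mm behind it; z points along the fingers, y is the line along which they close (so a half turn about z gives the same grasp; the last joint's range is limited). The gripper opens to 85 mm and grips with 20 to 120 N. Pads are 22 mm wide; open, the fingers measure 114 mm over their backs; the gripper's body (76 mm by 85 mm) begins 54 mm behind the grasp point. The pads swing forward as they close: fully open they stand 13 mm farther back than shut.
Start: joints at [1.005, 0.15, 1.437, -0, 1.554, -0.134], TCP at [240.641, 522.191, 239.267] pointing down, gripper open.
Joint ranges: [-2.8, 2.8], [-0.68, 2.1], [0.12, 2.68], [-1.39, 4.53], [0.16, 2.79], [-2.81, 2.81]. Speed limits (rad/s): [1.89, 1.89, 2.22, 3.01, 3.01, 3.01].

## Interface

Orientations are given as a rotation vector (axis times angle).
In Python, from rig import bot gives the robot as it stands. The module is installed in compiled form; this text tells all that it offers.
- The arm moves only by the tool servo_tool, never from a script. Its argument "plan" is a list of rows, each a list of 7 numbers: the turn, a rotation vector about the tool's x, y, z in degrees, then the shift along the tool's x, y, z in cm, then the opening, from -1 (shut) to 1 (fully open). A call has 1 to 20 rows; each row shifts and turns the commanded pose from where the row before left it, along the tool's axes as they then stand; what a row does not reach is not made up. A row lasts 1/10 s, in which the tool goes at most 50 mm and 8.59 degrees, less where a joint would pass 70% of its speed; a pose out of reach is approached as far as the arm can. A call is refused whole if a number of a shift passes 5 or a number of a turn 8.59, either way. A call with a gripper value outside its range is refused whole. The fingers move at their own pace and stop on an object; "squeeze" is the grip in N (left out, the last holds). Time passes only in rows, so rows that do not move let the fingers close. It gives the time, the measured TCP pose, the force, the opening and the grip force at its end, in the units of the state.
- bot.read_state(): the state, without advancing time (a new reading comes with each control period).
- bot.read_camera(name): name is "side" or "top"; returns a dict with "color" (400x640x3 uint8, red, green, blue), "range_z" (400x640 float32, mm along the optical axis (not along the pixel's ray), 0 where there is no reading), "fov_y" (degrees; the focal length in pixels is half the picture's height over the tangent of half this angle, whatever the lens; pixels are square), "cx", "cy" (the principal point, pixels), "cam_to_world" (4x4, takes a point from camera to world coordinates). Camera axes: x right, y down, z forward; pixel columns grow to the right and rows downward; lengths in mm; the calibration is good to about 2 mm. A picture is of the moment at which its call begins.
- bot.sign_off(): hands the job in; it is judged then, once.
Trained networks look in a picture, given as the dict that the camera call returned (one of the last four; its "shot" number tells which), for a name from the list of things; names that differ only in an ending like _2 or _b are one class to them, and where a whole thing is asked for, a point or a joint stands for the part that bears it (a point fixed in the world has none). Each returns a list of dicts, best first, with "conf" (0 to 1); they miss things now and then, are a little off and sometimes report something else, mostly with a low value. They report only what shows in the picture. A call takes as long as a camera call. They do not tell look-alikes from the thing itself.
- bot.look_for(picture, thing): "box" ([left, top, right, bottom] in pixels, round what is visible of it).
The state is a dict: "time": time; "q": joint angles; "qd": joint speeds; "joint_torque": joint torques, N m; "tcp_pos": TCP position; "tool_rot": TCP orientation; "force": force on the tool from outside, world axes, zero at the start; "wrist_torque": the same for the moment, N m; "opening": opening from 0.0 (shut) to 1.0 (fully open); "grasp_force": force on a finger pad.
Only numpy, scipy, OpenCV 4.12 (cv2) and the standard library are available. Lean on these libraries where they do the work, as an engineer would, in place of code of your own. Each camera call takes 0.05 s, during which the arm holds its last target. There are 200 camera calls.

## Task

The tank has been cleaned: first lift the grey algae scraper off the reminder console and stand it, blade up, in the white holder cup. Then turn the console's long black wing knob all the way back against its zero stop, and finally slide the lock bolt fully in beside the knob's wing so that it cannot be bumped. Leave the other things on the shelf where they are.

Things in the scene. Friction and masses are not known exactly. Their poses are not given: they have to be found in the camera images.
- console: Flat grey plastic reminder console fixed to the shelf, 160 mm (x) by 215 mm (y) by 50 mm high; place and yaw vary. Origin: on the shelf, right below the knob's vertical axis, z up. It reaches from x -80 to +80 mm and y -140 to +75 mm. Its flat top (z = 50 mm) bears a round white dial face of radius 72 mm with a black scale.
- knob (a joint): Turn of the knob in rad: 0 = wing against the zero stop, pointing along console -y; grows as the wing turns clockwise from above (1.57: to console -x; 3.14: to +y; end stop 4.3). Starts at 3.1 to 4.0 and has to go back counter-clockwise past +y and -x to -y; the lying scraper is in its way. Friction of 0.09 N m (2 N at the wing) keeps it where it is left.
- knob_wing (a point): Point inside the knob's wing, 46 mm from the axis, 70 mm above the shelf; its -y axis points outwards along the wing. Black plastic knob: round hub of radius 18 mm, 37 mm tall, with one straight wing 12 mm thick, reaching 65 mm from the axis and standing from 54 to 85 mm above the shelf. It can be pushed round by the wing's flat side.
- zero_stop (a point): Middle of the zero stop's top: a fixed steel post 12 (x) x 14 (y) x 32 mm high on the console top, at console x +12.5, y -56 mm, its top 82 mm above the shelf. The zeroed wing rests against its -x side.
- lock (a joint): Slide of the lock bolt in m: 0 = drawn out, 0.040 = fully in; it moves along the console's +y axis and starts between 0 and 0.010. About 2 N of friction plus light damping; it stays where it is left.
- lock_tab (a point): Middle of the outer (-y) face of the lock bolt's black thumb tab, 75 mm above the shelf; axes parallel to the console's. Tab 30 mm wide (x), 10 mm thick (y), from 52 to 86 mm above the shelf; at joint 0 this face is at console x -16, y -133 mm. The aluminium bolt, 16 mm wide, runs 58 mm from this face towards +y; fully in, it lies on the -x side of the zeroed wing.
- scraper: Loose grey plastic algae scraper, 201 mm long, about 0.1 kg. Handle 16 x 16 mm from the tail (x = 0) to x = 168 mm, then a flat blade head 64 mm wide (y), 12 mm thick. Origin: under the middle of the tail end; x along the handle to the blade, z up as it lies. It starts lying on the console, tail on the dial beside the hub, blade end 80 mm or more past the console's +y edge in free air.
- scraper_tail (a point): Centre of the handle's tail end face. The scraper balances about 80 mm from here.
- scraper_grip (a point): Centre of the handle's cross-section 128 mm from the tail, just past the console's edge in free air: a good place to take it.
- cup: White ceramic holder cup, round, straight walls, outer radius 34 mm, inner radius 30 mm, 95 mm high, inner floor 5 mm above the shelf; fixed to the shelf; place varies. Origin: centre of its underside.
- canister: Bystander: aluminium canister with a shut lid, 69 mm across, 85 mm high, standing near the cup (they may swap places). Origin: centre of its underside.
- jar: Bystander: capped brown pellet jar, 72 mm across, 100 mm high, on the turntable tray. Origin: centre of its underside.
- dish: Bystander: ceramic dish, 90 mm across, 30 mm high, on the turntable tray. Origin: centre of its underside.
- net: Bystander: green net frame, 240 mm long, 8 mm thick, lying flat behind the console. Origin: under its handle's end; x along its handle to the net.
- conditioner: Bystander: white bottle, 60 mm across, 125 mm high, to the right. Origin: centre of its underside.
- spoon: Bystander: steel feeding spoon, 150 mm long, lying to the left. Origin: centre of its underside.
Things that resemble listed ones, but are neither listed nor needed, are in the scene too. What is shaped like the cup but pink or yellow is not meant. What is shaped like the scraper but red is not meant.

How it is judged:
By the outcome, as a careful person would: the job done as asked, in the order asked, and still so for the second after the job is handed in, with the robot touching nothing.
It also fails if it takes over 59 s, if anything falls off the work surface, if the arm or the gripper's body presses on something with over 40 N, if the wrist force passes 120 N, or if a joint passes its speed limit or range.

## Working session

There is one attempt and no reset: what is moved stays moved. The work goes in short steps, Python scripts to look and compute and a tool call to move; the robot and the scene stay as the last step left them, time stands still between calls to the robot, and variables do not carry over. Pictures are saved under pics/ and viewed, at most 10 in all, crops included, and the job is handed in when it is done.

Besides the shell and the picture viewer there is one more tool, called after "Call:" as name([rows], argument=value, ...), one row to a line, values as JSON. servo_tool: Moves the arm, as the interface text tells. Its arguments: {"type":"object","properties":{"plan":{"type":"array","items":{"type":"array","items":{"type":"number"}}},"squeeze":{"type":"number"}},"required":["plan"]}

```bash
mkdir -p pics
cat > h.py <<'E'
import numpy as np, cv2, pickle
from rig import bot
from scipy.spatial.transform import Rotation as R
def shot(n,fn=None):
    p=bot.read_camera(n)
    if fn: cv2.imwrite('pics/'+fn,p['color'][:,:,::-1])
    pickle.dump(p,open(f'{n}.pkl','wb'))
    return p
def cloud(p):
    z=p['range_z'];h,w=z.shape
    f=h/2/np.tan(np.radians(p['fov_y'])/2)
    v,u=np.mgrid[:h,:w]
    P=np.stack([(u-p['cx'])/f*z,(v-p['cy'])/f*z,z],-1)
    M=np.array(p['cam_to_world'])
    W=P@M[:3,:3].T+M[:3,3]; W[z<=0]=np.nan
    return W
E
python3 - <<'E'
from h import *
ps={}
for n in('top','side'):
    p=shot(n,n+'1.png');W=cloud(p);print(n,np.round(p['cam_to_world'],3).tolist(),p['fov_y'],p['cx'],p['cy'])
    for t in ['console','knob','lock_tab','scraper','cup','canister','net','jar','zero_stop']:
        try:
            for d in bot.look_for(p,t)[:3]:
                b=np.array(d['box']);u,v=int((b[0]+b[2])/2),int((b[1]+b[3])/2)
                print(t,round(d['conf'],2),b.round().tolist(),W[min(v,399),min(u,639)].round())
        except Exception as e: print(t,e)
s=bot.read_state();print(s['tcp_pos'],s['tool_rot'],s['force'],s['time'])
E
```

```text
top [[0.001, -0.982, 0.188, 310.045], [-1.0, -0.002, -0.003, -29.763], [0.004, -0.188, -0.982, 1199.833], [0.0, 0.0, 0.0, 1.0]] 53.48527217771407 312.8184755935137 203.93640731948426
console 0.9 [297.0, 184.0, 377.0, 251.0] [ 491. -105.   52.]
console 0.74 [350.0, 221.0, 372.0, 232.0] [ 462. -170.   66.]
knob 0.75 [308.0, 195.0, 337.0, 220.0] [514. -60.  84.]
lock_tab 0.57 [352.0, 220.0, 374.0, 232.0] [ 465. -175.   69.]
scraper 0.74 [262.0, 212.0, 332.0, 234.0] [471.  12.  65.]
scraper 0.74 [360.0, 277.0, 423.0, 326.0] [ 250. -261.   15.]
scraper 0.37 [297.0, 184.0, 381.0, 251.0] [ 491. -110.   52.]
cup 0.98 [172.0, 129.0, 204.0, 158.0] [734. 364.   2.]
cup 0.78 [232.0, 149.0, 254.0, 183.0] [657. 186.  10.]
cup 0.74 [305.0, 194.0, 335.0, 216.0] [521. -54.  82.]
canister 0.77 [174.0, 204.0, 208.0, 233.0] [482. 315.  84.]
net 0.89 [246.0, 114.0, 324.0, 148.0] [777.  55.   6.]
net 0.24 [409.0, 142.0, 436.0, 174.0] [ 682. -370.   28.]
jar 0.74 [436.0, 169.0, 472.0, 199.0] [ 576. -428.  123.]
zero_stop 0.56 [300.0, 182.0, 379.0, 251.0] [ 494. -110.   51.]
side [[0.982, -0.125, 0.143, 306
[... 469 characters left out ...]
1.0, 242.0, 321.0, 256.0] [ 455. -203.   81.]
cup 0.92 [339.0, 169.0, 357.0, 200.0] [640. 153.  64.]
cup 0.85 [327.0, 154.0, 340.0, 184.0] [604. 252.  80.]
cup 0.76 [346.0, 151.0, 366.0, 175.0] [709. 309.  55.]
canister 0.97 [293.0, 158.0, 310.0, 183.0] [478. 276.  72.]
canister 0.72 [324.0, 155.0, 342.0, 185.0] [604. 251.  71.]
net 0.74 [374.0, 189.0, 399.0, 211.0] [783.  97.   6.]
jar 0.9 [367.0, 284.0, 388.0, 324.0] [ 581. -480.  105.]
zero_stop 0.94 [296.0, 212.0, 347.0, 266.0] [ 488. -122.   52.]
zero_stop 0.27 [252.0, 159.0, 273.0, 178.0] [327. 408.  19.]
[240.63377746 522.18701248 239.26720606] [-6.73022827e-01 -3.06861847e+00  1.73258045e-04] [ 0.84154699 -0.709652   -0.21421184] 1.0
```

Run:
```python
from h import *
t=cv2.imread('pics/top1.png')[100:340,150:490];s=cv2.imread('pics/side1.png')[140:370,210:420]
cv2.imwrite('pics/t1c.png',cv2.resize(t,(800,565),interpolation=cv2.INTER_CUBIC))
cv2.imwrite('pics/s1c.png',cv2.resize(s,(548,600),interpolation=cv2.INTER_CUBIC))
```

```text
(no output)
```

View pics/t1c.png

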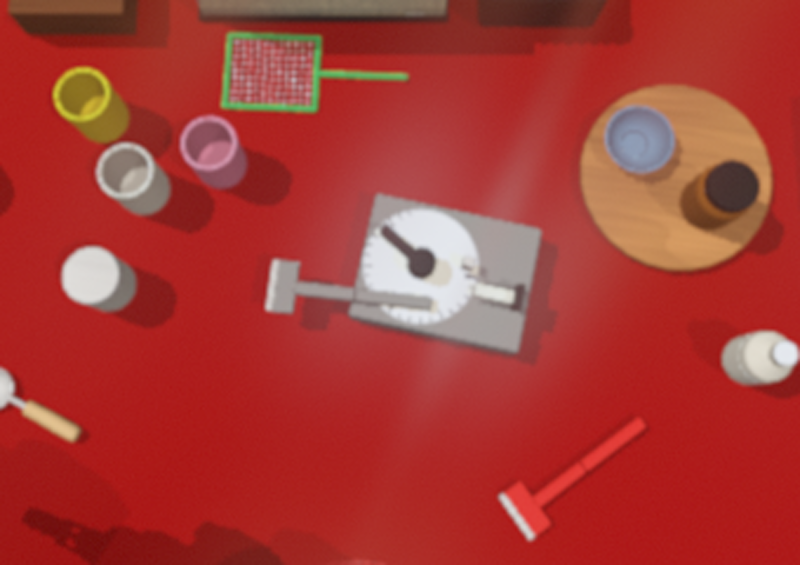

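View pics/s1c.png

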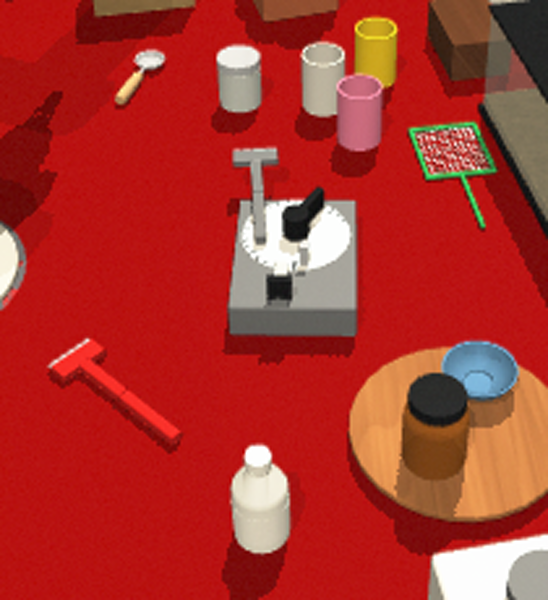

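The top view shows these cups: white at about (204,172), pink at (239,155), yellow at (185,140). The lidded canister is at (189,217). For scrapers, the grey one lies on the console from (265,222) to (332,229) and the red one is at (360-423, 277-326). I choose the grey scraper and the white cup. The wing points up-left, towards roughly console +y/+x.

Run:
```python
from h import *
def rect(P): 
    r=cv2.minAreaRect(P[:,:2].astype(np.float32)); return np.round(r[0],1),np.round(r[1],1),round(r[2],1)
import sys
out=[]
for n in('top','side'):
    p=pickle.load(open(n+'.pkl','rb'));W=cloud(p).reshape(-1,3);C=p['color'].reshape(-1,3).astype(int)
    ok=np.isfinite(W[:,0]);W=W[ok];C=C[ok]
    hsv=cv2.cvtColor(C[None].astype(np.uint8),cv2.COLOR_RGB2HSV)[0].astype(int)
    notred=~(((hsv[:,0]<12)|(hsv[:,0]>165))&(hsv[:,1]>110))
    box=lambda a,b,c,d,e,f:(W[:,0]>a)&(W[:,0]<b)&(W[:,1]>c)&(W[:,1]<d)&(W[:,2]>e)&(W[:,2]<f)
    m=box(380,620,-230,60,46,55);print(n,'console',m.sum(),rect(W[m]),np.median(W[m][:,2]))
    m=box(430,640,-150,60,76,95);print('knobtop',m.sum(),rect(W[m]),np.median(W[m][:,2]))
    dark=C.max(1)<75
    mk=box(430,640,-150,60,60,100)&dark;print('dark',mk.sum(),rect(W[mk]))
    m=box(420,520,-230,-120,60,95);print('tab+bolt',m.sum(),rect(W[m]),'tabtop',np.round(W[m&(W[:,2]>80)].mean(0),1))
    m=box(420,520,-105,130,60,72)&~dark;Q=W[m];print('scraper',m.sum(),rect(Q),np.median(Q[:,2]))
    h=Q[(Q[:,1]<70)];a=np.polyfit(h[:,1],h[:,0],1);print(' handle x=%.3f*y+%.1f'%tuple(a),'y',np.percentile(h[:,1],[0,2]).round(1),'ymax',np.percentile(Q[:,1],[98,100]).round(1),'side-z')
    m=box(540,780,160,420,80,110)
    for nm,mm in(('white',m&(hsv[:,1]<70)),('pink',m&(hsv[:,1]>70))):
        Q=W[mm];  print(nm,mm.sum(),rect(Q) if mm.sum()>5 else '',Q[:,2].max() if len(Q) else '')
        if nm=='white' and len(Q)>5:
            Q=Q[Q[:,2]>88];A=np.c_[2*Q[:,:2],np.ones(len(Q))];s=np.linalg.lstsq(A,(Q[:,:2]**2).sum(1),rcond=None)[0];print('  circ',s[:2].round(1),np.sqrt(s[2]+s[0]**2+s[1]**2).round(1),np.median(Q[:,2]).round(1))
    m=box(430,530,240,370,78,95);print('canister',m.sum(),rect(W[m]))
# grid rendering check crop
im=cv2.imread('pics/top1.png')[180:255,255:385];cv2.imwrite('pics/close.png',cv2.resize(im,None,fx=6,fy=6,interpolation=cv2.INTER_CUBIC))
```

```text
top console 3137 (array([501.4, -96.9]), array([242.2, 160.5]), 77.6) 50.71960435440428
knobtop 219 (array([510.3, -79. ]), array([121.5,  44.9]), 68.3) 86.35616505253438
dark 0 (array([0., 0.]), array([0., 0.]), 0.0)
tab+bolt 171 (array([ 477.7, -162.6]), array([87.8, 35.5]), 60.9) tabtop [ 474.6 -178.7   85.2]
scraper 559 (array([482.5,   9.3]), array([ 70.1, 203.2]), 1.8) 65.29225542897075
 handle x=0.075*y+467.7 y [-92.  -87.6] ymax [104.8 110.1] side-z
white 177 (array([614.7, 283.1]), array([66.1, 67. ]), 78.1) 99.87745795260571
  circ [614.7 283.2] 31.8 94.0
pink 321 (array([681.6, 264.3]), array([235. ,  67.1]), 68.5) 101.72597717045869
canister 458 (array([487.2, 321.1]), array([67.8, 66.7]), 66.7)
side console 1475 (array([ 494.7, -114.3]), array([217.6, 159.1]), 77.4) 50.04524069560739
knobtop 125 (array([506.8, -82. ]), array([119.8,  42.5]), 67.9) 84.47534623256615
dark 156 (array([516.4, -63.2]), array([78.3, 32. ]), 55.0)
tab+bolt 124 (array([ 473.5, -166.1]), array([93.6, 35.9]), 62.2) tabtop [ 470.7 -183.3   83.9]
scraper 216 (array([464.9,   5.9]), array([205.1,  62.6]), 83.0) 64.88493795880322
 handle x=0.098*y+465.0 y [-96.7 -90.6] ymax [100.9 109.2] side-z
white 108 (array([613.1, 283. ]), array([74.3, 67. ]), 56.2) 100.90482517954024
  circ [612.4 282.6] 32.8 92.5
pink 206 (array([647.2, 279.9]), array([240.5, 137.4]), 69.1) 100.58461095616065
canister 140 (array([484.2, 317.9]), array([71.6, 67.4]), 57.8)
```

View pics/close.png

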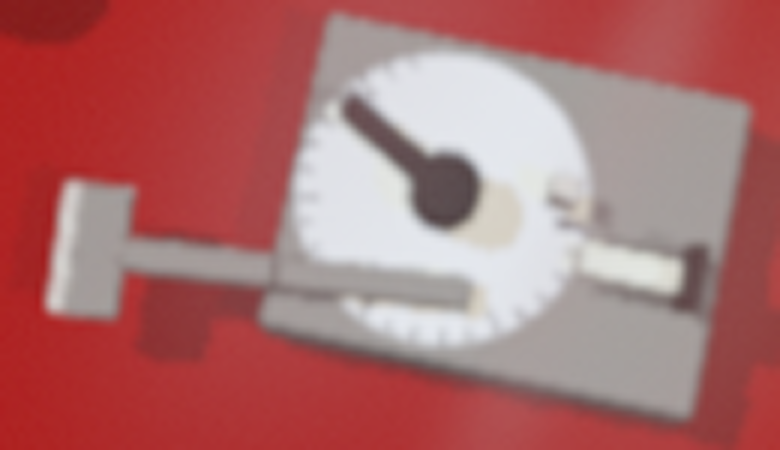

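The close crop shows the grey scraper's handle from tail (478,295) to blade (55–130,180–320). The hub is at (445,190), the wing tip at (350,105), the zero stop at (567,200) and the lock tab at (692,275). This confirms the choice of scraper. The grip is 134 mm from the tail, at roughly (469, 41, 58). I'll tilt the tool 30° towards the tail so that it ends up 30° below horizontal at the cup.

```bash
cat >> h.py <<'E'
def frame(az_y,tilt):
    "tool y horizontal at azimuth az_y, tool pointing down turned by tilt about tool y"
    a=np.radians(az_y);y=np.array([np.cos(a),np.sin(a),0]);z=np.array([0,0,-1.]);x=np.cross(y,z)
    return R.from_matrix(np.c_[x,y,z])*R.from_euler('y',tilt,degrees=True)
def go(Rt,*pts):
    s=bot.read_state();Rc=R.from_rotvec(s['tool_rot']);p=np.array(s['tcp_pos'])
    rv=np.degrees((Rc.inv()*Rt).as_rotvec());print('t',s['time'],'turn',rv.round(2),'norm',np.linalg.norm(rv).round(1),'tcp',p.round(1),'q',np.round(s['q'],3),'F',np.round(s['force'],1),'op',round(s['opening'],3),s['grasp_force'])
    for t in pts: t=np.array(t,float);print(' shift cm',(Rt.inv().apply(t-p)/10).round(2),'dist',np.linalg.norm(t-p).round());p=t
    open('log.txt','a').write(repr((list(s['q']),list(s['tcp_pos']),list(s['tool_rot'])))+'\n')
E
python3 - <<'E'
from h import *
F=frame(-4.9,-30);g=np.array([469.3,41.5,58]);z=F.as_matrix()[:,2];print(F.as_matrix().round(2))
go(F,g+10*z-110*z,g+10*z)
E
```

```text
[[ 0.07  1.   -0.04]
 [ 0.86 -0.09 -0.5 ]
 [-0.5   0.   -0.87]]
t 1.0 turn [ 18.34 -26.12  68.47] norm 75.5 tcp [240.6 522.2 239.3] q [ 1.005  0.15   1.437 -0.     1.554 -0.134] F [ 0.8 -0.7 -0.2] op 1.0 0.0
 shift cm [-30.72  26.89  28.67] dist 499.0
 shift cm [ 0.  0. 11.] dist 110.0
```

Call:
servo_tool([
  [1.53,-2.18,5.71,0,0,0,1],
  [1.53,-2.18,5.71,0,0,0,1],
  [1.53,-2.18,5.71,0,0,0,1],
  [1.53,-2.18,5.71,0,0,0,1],
  [1.53,-2.18,5.71,0,0,0,1],
  [1.53,-2.18,5.71,0,0,0,1],
  [1.53,-2.18,5.71,0,0,0,1],
  [1.53,-2.18,5.71,0,0,0,1],
  [1.53,-2.18,5.71,0,0,0,1],
  [1.53,-2.18,5.71,0,0,0,1],
  [1.53,-2.18,5.71,0,0,0,1],
  [1.53,-2.18,5.71,0,0,0,1],
  [0,0,0,-2.2,1.92,2.05,1],
  [0,0,0,-2.2,1.92,2.05,1],
  [0,0,0,-2.2,1.92,2.05,1],
  [0,0,0,-2.2,1.92,2.05,1],
  [0,0,0,-2.2,1.92,2.05,1],
  [0,0,0,-2.2,1.92,2.05,1],
  [0,0,0,-2.2,1.92,2.05,1],
  [0,0,0,-2.2,1.92,2.05,1],
], squeeze=60)

```text
time: 3.0
tcp_pos: [373.9, 274.1, 185.2]
tool_rot: [2.017, 1.85, -0.54]
force: [0.5, 0.2, -0.3]
opening: 1.0
grasp_force: 0.0
```

Call:
servo_tool([
  [0,0,0,-2.2,1.92,2.05,1],
  [0,0,0,-2.2,1.92,2.05,1],
  [0,0,0,-2.2,1.92,2.05,1],
  [0,0,0,-2.2,1.92,2.05,1],
  [0,0,0,-2.2,1.92,2.05,1],
  [0,0,0,-2.2,1.92,2.05,1],
  [0,0,0,0,0,0,1],
])

```text
time: 3.7
tcp_pos: [473.9, 87.2, 144.4]
tool_rot: [2.019, 1.846, -0.543]
force: [-0.6, 0.2, -0.7]
opening: 1.001
grasp_force: 0.0
```

Run:
```python
from h import *
F=frame(-4.9,-30);g=np.array([469.3,41.5,58]);z=F.as_matrix()[:,2]
go(F,g+10*z-60*z,g+10*z)
```

```text
t 3.7 turn [-0.13  0.09 -0.19] norm 0.2 tcp [473.9  87.2 144.4] q [ 0.323  0.176  1.693 -0.478  1.509  0.5  ] F [-0.6  0.2 -0.7] op 1.001 0.0
 shift cm [ 0.34 -0.06  4.78] dist 48.0
 shift cm [-0.  0.  6.] dist 60.0
```

Call:
servo_tool([
  [0,0,-0.2,0.11,-0.02,1.6,1],
  [0,0,0,0.11,-0.02,1.6,1],
  [0,0,0,0.12,-0.02,1.6,1],
  [0,0,0,0,0,1.5,1],
  [0,0,0,0,0,1.5,1],
  [0,0,0,0,0,1.5,1],
  [0,0,0,0,0,1.5,1],
  [0,0,0,0,0,0,1],
  [0,0,0,0,0,0,1],
], squeeze=60)

```text
time: 4.6
tcp_pos: [468.2, 39.7, 50.3]
tool_rot: [2.014, 1.853, -0.542]
force: [0.9, 0.2, 0.7]
opening: 1.001
grasp_force: 0.0
```

Run:
```python
from h import *
F=frame(-4.9,-30);g=np.array([469.3,41.5,58]);z=F.as_matrix()[:,2]
go(F,g+10*z)
a=shot('top');b=shot('side')
c=cv2.resize(a['color'][170:260,230:390],None,fx=4,fy=4);d=cv2.resize(b['color'][170:260,270:370],None,fx=4,fy=4)
cv2.imwrite('pics/g1.png',np.hstack([cv2.resize(c,(480,270)),cv2.resize(d,(300,270))])[:,:,::-1])
```

```text
t 4.6 turn [-0.01  0.04  0.13] norm 0.1 tcp [468.2  39.7  50.3] q [ 0.239  0.235  1.839 -0.516  1.29   0.525] F [0.9 0.2 0.7] op 1.001 0.0
 shift cm [-0.22  0.1   0.24] dist 3.0
```

View pics/g1.png

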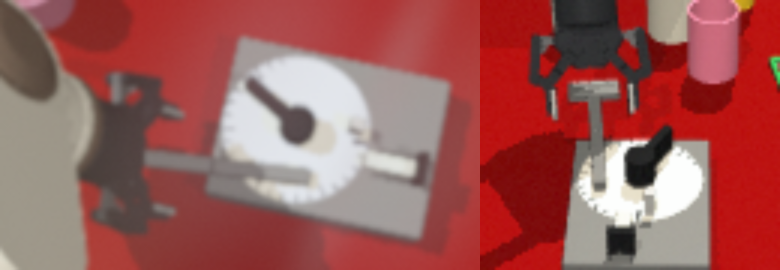

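The picture shows the open fingers straddling the handle just past the console edge, at about (150,160) in the left half. I'll close and lift.

Call:
servo_tool([
  [0,0,0,0,0.1,0.2,-1],
  [0,0,0,0,0,0,-1],
  [0,0,0,0,0,0,-1],
  [0,0,0,0,0,0,-1],
  [0,0,0,0,0,0,-1],
  [0,0,0,0,0,0,-1],
  [0,0,0,0,0,0,-1],
  [0,0,0,0,0,0,-1],
], squeeze=60)

```text
time: 5.5
tcp_pos: [469.0, 38.3, 48.3]
tool_rot: [2.014, 1.853, -0.541]
force: [0.0, 1.0, 2.5]
opening: 0.178
grasp_force: 59.2
```

Run:
```python
from h import *
F=frame(-4.9,-30);s=bot.read_state();p=np.array(s['tcp_pos'])
go(F,p+[0,0,110],p+[0,30,190])
```

```text
t 5.5 turn [0.   0.04 0.14] norm 0.1 tcp [469.   38.3  48.3] q [ 0.236  0.238  1.84  -0.518  1.285  0.524] F [0.  1.  2.5] op 0.178 59.241178035736084
 shift cm [-5.5   0.   -9.53] dist 110.0
 shift cm [-1.41 -0.26 -8.42] dist 85.0
```

Call:
servo_tool([
  [0,0,0,-0.4,0,-0.7,-1],
  [0,0,0,-0.8,0,-1.4,-1],
  [0,0,0,-1.4,0,-2.4,-1],
  [0,0,0,-1.4,0,-2.4,-1],
  [0,0,0,-1.4,0,-2.4,-1],
  [0,0,0,-1.4,0,-2.4,-1],
  [0,0,0,-1.4,0,-2.4,-1],
  [0,0,0,-1.4,0,-2.4,-1],
  [0,6,0,-1.0,0,-1.7,-1],
  [0,7,0,0,0,0,-1],
  [0,7,0,0,0,0,-1],
  [0,7,0,0,0,0,-1],
  [0,7,0,0,0,0,-1],
  [0,7,0,0,0,0,-1],
  [0,7,0,0,0,0,-1],
  [0,7,0,0,0,0,-1],
  [0,7,0,0,0,0,-1],
  [0,7,0,0,0,0,-1],
  [0,7,0,0,0,0,-1],
  [0,7,0,0,0,0,-1],
])

```text
time: 7.5
tcp_pos: [469.1, 37.1, 260.5]
tool_rot: [-1.743, -1.607, -0.875]
force: [-0.6, 0.6, -1.6]
opening: 0.174
grasp_force: 58.8
```

Run:
```python
from h import *
F=frame(-4.9,60);z=F.as_matrix()[:,2]
c=np.array([613.7,283,0])
go(F,c+[0,0,260]+10*z,c+[0,0,145]+10*z)
a=shot('top');b=shot('side')
for p in (a,b): print([(d['conf'],d['box']) for d in bot.look_for(p,'scraper')[:2]])
c=a['color'][120:260,160:360];d=b['color'][90:230,250:390]
cv2.imwrite('pics/g2.png',np.hstack([cv2.resize(c,(470,330)),cv2.resize(d,(330,330))])[:,:,::-1])
```

```text
t 7.5 turn [-0.05  6.82  0.21] norm 6.8 tcp [469.1  37.1 260.5] q [-0.601  0.047  1.767  0.8    1.812 -0.52 ] F [-0.6  0.6 -1.6] op 0.174 58.83053719997406
 shift cm [12.82 12.31 23.31] dist 293.0
 shift cm [-9.96  0.    5.75] dist 115.0
[(0.76, [280.8, 194.6, 291.5, 227.1]), (0.47, [415.1, 276.5, 425.3, 286.2])]
[(0.78, [226.6, 273.4, 279.4, 311.9]), (0.5, [307.1, 184.2, 310.8, 199.5])]
```

View pics/g2.png

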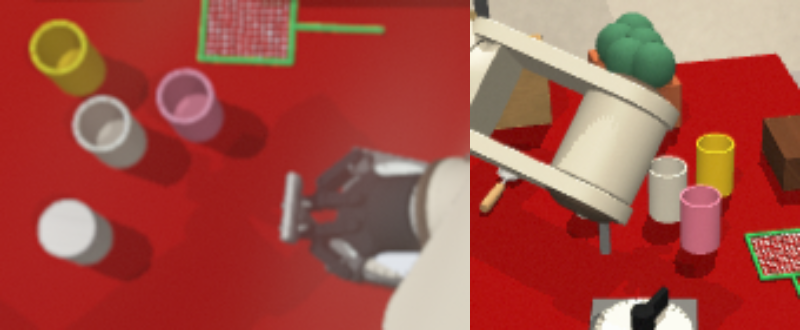

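The scraper hangs in the gripper with its blade up. In the left half the blade is at (290,207); in the right half the tail is at (605,240).

Call:
servo_tool([
  [0,6.8,0.2,0,0,0,-1],
  [0,0,0,0,0,0,-1],
  [0,0,0,1.42,1.37,2.59,-1],
  [0,0,0,1.42,1.37,2.59,-1],
  [0,0,0,1.42,1.37,2.59,-1],
  [0,0,0,1.42,1.37,2.59,-1],
  [0,0,0,1.42,1.37,2.59,-1],
  [0,0,0,1.42,1.37,2.59,-1],
  [0,0,0,1.42,1.37,2.59,-1],
  [0,0,0,1.42,1.37,2.59,-1],
  [0,0,0,1.42,1.37,2.59,-1],
  [0,0,0,0,0,0,-1],
  [0,0,0,0,0,0,-1],
])

```text
time: 9.0
tcp_pos: [614.1, 293.2, 252.3]
tool_rot: [-1.665, -1.531, -0.952]
force: [-0.0, -0.6, -0.6]
opening: 0.176
grasp_force: 58.9
```

Run:
```python
from h import *
F=frame(-4.9,60);z=F.as_matrix()[:,2]
c=np.array([613.7,283,0])
go(F,c+[0,0,260]+10*z,c+[0,0,145]+10*z)
a=shot('top');b=shot('side')
for p in(a,b):
    W=cloud(p);hsv=cv2.cvtColor(p['color'],cv2.COLOR_RGB2HSV)
    for lo,hi in((110,160),(160,210),(280,310),(310,345)):
        m=(abs(W[...,0]-614)<60)&(abs(W[...,1]-290)<60)&(W[...,2]>lo)&(W[...,2]<hi)
        Q=W[m];print(lo,hi,len(Q),(np.median(Q,0).round(1),Q.min(0).round(),Q.max(0).round()) if len(Q) else '')
c=a['color'][100:240,150:310];d=b['color'][80:220,270:410]
cv2.imwrite('pics/g3.png',np.hstack([cv2.resize(c,(440,385)),cv2.resize(d,(360,385))])[:,:,::-1])
```

```text
t 9.0 turn [-0.19  0.39  0.  ] norm 0.4 tcp [614.1 293.2 252.3] q [-0.092  0.272  1.586  1.056  1.435 -0.252] F [-0.  -0.6 -0.6] op 0.176 58.93037438392639
 shift cm [ 0.16  0.05 -0.26] dist 3.0
 shift cm [-9.96  0.    5.75] dist 115.0
110 160 9 (array([615.9, 275.1, 152.8]), array([611., 274., 134.]), array([621., 276., 160.]))
160 210 13 (array([612.6, 275. , 176.7]), array([609., 274., 162.]), array([621., 277., 190.]))
280 310 466 (array([609.2, 250.6, 295.1]), array([555., 230., 280.]), array([669., 291., 310.]))
310 345 163 (array([613.1, 281.4, 316.8]), array([582., 230., 310.]), array([646., 292., 325.]))
110 160 40 (array([610. , 276.3, 144.5]), array([602., 269., 123.]), array([618., 290., 160.]))
160 210 16 (array([608.8, 275.4, 168. ]), array([603., 270., 162.]), array([618., 287., 179.]))
280 310 8 (array([573.9, 260.4, 301.8]), array([558., 232., 293.]), array([587., 288., 309.]))
310 345 11 (array([585.6, 281.9, 317.9]), array([581., 279., 312.]), array([590., 287., 325.]))
```

View pics/g3.png

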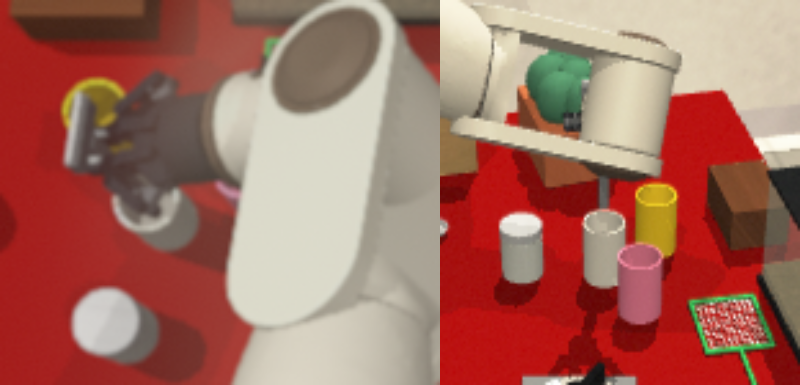

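Run:
```python
from h import *
for n in('side','top'):
    W=cloud(pickle.load(open(n+'.pkl','rb'))).reshape(-1,3)
    for lo in range(-50,260,30):
        m=(W[:,0]>530)&(W[:,0]<720)&(W[:,1]>lo)&(W[:,1]<lo+30)&(W[:,2]>105);Q=W[m]
        if len(Q): i=Q[:,2].argmin();print(n,lo,len(Q),Q[i].round(),np.percentile(Q[:,2],[1,5]).round())
```

```text
side -50 512 [600. -25. 342.] [348. 357.]
side -20 794 [619.  -1. 330.] [355. 401.]
side 10 257 [531.  15. 389.] [410. 424.]
side 40 26 [552.  56. 444.] [444. 448.]
side 70 14 [549.  79. 398.] [404. 429.]
side 100 4 [554. 126. 353.] [353. 353.]
side 130 8 [554. 147. 345.] [346. 346.]
side 190 18 [554. 215. 287.] [287. 288.]
side 220 28 [569. 234. 276.] [276. 278.]
side 250 46 [610. 280. 123.] [126. 129.]
top -50 556 [623. -35. 371.] [379. 389.]
top -20 926 [532.  10. 378.] [387. 396.]
top 10 907 [533.  19. 374.] [389. 464.]
top 40 832 [662.  65. 448.] [452. 460.]
top 70 668 [646.  88. 440.] [442. 445.]
top 100 332 [560. 130. 372.] [377. 388.]
top 130 467 [568. 159. 322.] [343. 358.]
top 160 357 [570. 184. 306.] [314. 325.]
top 190 390 [554. 216. 286.] [288. 295.]
top 220 460 [650. 242. 269.] [270. 276.]
top 250 425 [618. 275. 134.] [153. 201.]
```

Call:
servo_tool([
  [0,0,0,-1.2,0,0.7,-1],
  [0,0,0,-1.2,0,0.7,-1],
  [0,0,0,-1.2,0,0.7,-1],
  [0,0,0,-1.2,0,0.7,-1],
  [0,0,0,-1.2,0,0.7,-1],
  [0,0,0,-1.2,0,0.7,-1],
  [0,0,0,-1.0,0,0.6,-1],
  [0,0,0,-0.7,0,0.4,-1],
  [0,0,0,0,0,0,-1],
  [0,0,0,0,0,0,-1],
])

```text
time: 10.1
tcp_pos: [614.4, 292.0, 148.5]
tool_rot: [-1.666, -1.526, -0.953]
force: [0.5, -0.7, -0.9]
opening: 0.181
grasp_force: 59.0
```

Run:
```python
from h import *
F=frame(-4.9,60);go(F)
b=shot('side')
W=cloud(b);m=(abs(W[...,0]-614)<60)&(abs(W[...,1]-283)<40)&(W[...,2]>97)&(W[...,2]<118);Q=W[m];print(len(Q),np.median(Q,0))
print(W[(abs(W[...,0]-614)<60)&(W[...,1]>200)&(W[...,2]>150)&(W[...,1]<330)][:,2].min())
```

```text
t 10.1 turn [-0.12  0.23 -0.19] norm 0.3 tcp [614.4 292.  148.5] q [-0.094  0.385  1.674  1.091  1.341 -0.43 ] F [ 0.5 -0.7 -0.9] op 0.181 58.953795433044434
1 [616.55718067 271.4954869   99.56379771]
175.11571087064374
```

Call:
servo_tool([
  [0,0,0,-0.35,0,0.2,-1],
  [0,0,0,-0.35,0,0.2,-1],
  [0,0,0,-0.35,0,0.2,-1],
  [0,0,0,0,0,0,-1],
])

```text
time: 10.55
tcp_pos: [614.1, 291.9, 135.8]
tool_rot: [-1.666, -1.525, -0.952]
force: [-0.3, -0.6, -1.2]
opening: 0.178
grasp_force: 59.0
```

Call:
servo_tool([
  [0,0,0,-0.17,0,0.1,-1],
  [0,0,0,-0.17,0,0.1,-1],
  [0,0,0,0,0,0,-1],
])

```text
time: 10.85
tcp_pos: [615.0, 292.4, 135.4]
tool_rot: [-1.662, -1.525, -0.958]
force: [-5.0, -2.7, 26.4]
opening: 0.178
grasp_force: 61.3
```

Call:
servo_tool([
  [0,0,0,0.2,0,-0.1,-1],
  [0,0,0,0,0,0,0],
  [0,0,0,0,0,0,0.3],
  [0,0,0,0,0,0,1],
  [0,0,0,0,0,0,1],
  [0,0,0,0,0,0,1],
  [0,0,0,0,0,-1.0,1],
  [0,0,0,0,0,-2.0,1],
  [0,0,0,0,0,-2.5,1],
  [0,0,0,0,0,-2.5,1],
  [0,0,0,0,0,-2.5,1],
  [0,0,0,0,0,-2.5,1],
  [0,0,0,0,0,-2.5,1],
  [0,0,0,0,0,0,1],
])

```text
time: 12.25
tcp_pos: [603.8, 155.9, 214.3]
tool_rot: [-1.668, -1.526, -0.956]
force: [0.8, -0.5, -1.1]
opening: 0.999
grasp_force: 0.0
```

Run:
```python
from h import *
F=frame(-4.9,60);go(F)
a=shot('top');b=shot('side')
c=a['color'][100:240,150:310];d=b['color'][80:220,270:410]
cv2.imwrite('pics/g4.png',np.hstack([cv2.resize(c,(440,385)),cv2.resize(d,(360,385))])[:,:,::-1])
```

```text
t 12.25 turn [ 0.06  0.28 -0.15] norm 0.3 tcp [603.8 155.9 214.3] q [-0.325  0.307  1.626  0.996  1.583 -0.429] F [ 0.8 -0.5 -1.1] op 0.999 0.0
```

View pics/g4.png

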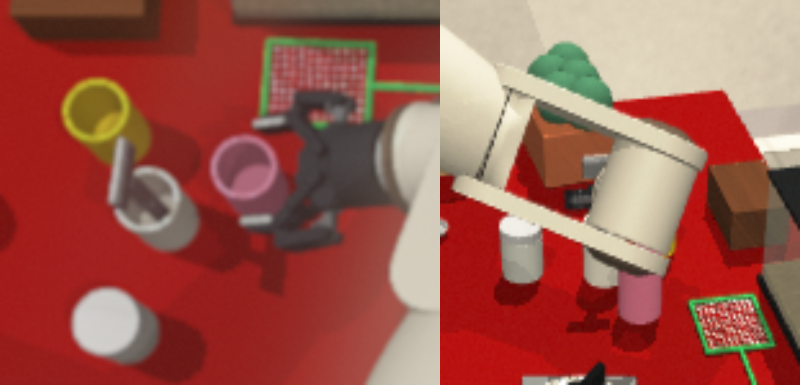

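The scraper now stands blade up in the white cup, with its blade at (122,172) in the left half. Next I'll measure the knob, stop and lock from the current shots.

```bash
cat >> h.py <<'E'
def meas(n):
    p=pickle.load(open(n+'.pkl','rb'));W=cloud(p).reshape(-1,3);W=W[np.isfinite(W[:,0])]
    near=W[np.linalg.norm(W[:,:2]-[490,-110],axis=1)<190]
    m=(abs(near[:,2]-50.3)<3);Q=near[m];r=cv2.minAreaRect(Q[:,:2].astype(np.float32))
    print(n,'rect',np.round(r[0],1),np.round(r[1],1),round(r[2],2))
    a=np.radians(r[2] if r[1][0]>r[1][1] else r[2]-90+180); a=a if a>0 else a+np.pi
    Y=np.array([np.cos(a),np.sin(a)]);X=np.array([Y[1],-Y[0]])
    o=np.array(r[0])+32.5*Y
    Z=near[near[:,2]>60];c=np.c_[(Z[:,:2]-o)@X,(Z[:,:2]-o)@Y,Z[:,2]]
    return o,X,Y,c
E
python3 - <<'E'
from h import *
for n in('top','side'):
    o,X,Y,c=meas(n);print('o',o.round(1),'yaw',np.degrees(np.arctan2(X[1],X[0])).round(1))
    hub=c[(c[:,2]>78)&(np.hypot(c[:,0],c[:,1])<23)];print('hub',len(hub),hub.min(0).round(),hub.max(0).round(),hub.mean(0).round(1))
    w=c[(c[:,2]>74)&(np.hypot(c[:,0],c[:,1])>26)&(np.hypot(c[:,0],c[:,1])<75)&(c[:,1]>-35)]
    print('wing',len(w),w.mean(0).round(1),'az',np.degrees(np.arctan2(w[:,1].mean(),w[:,0].mean())).round(1))
    for nm,m in(('stop',(abs(c[:,0]-12)<15)&(abs(c[:,1]+56)<14)&(c[:,2]>74)),('tab',(abs(c[:,0]+16)<25)&(c[:,1]<-105)&(c[:,2]>78)),('bolt',(abs(c[:,0]+16)<14)&(c[:,1]<-62)&(c[:,1]>-115))):
        q=c[m];print(nm,len(q),q.mean(0).round(1),q.min(0).round(),q.max(0).round())
E
```

```text
top rect [ 472.8 -208.5] [ 34.1 159.8] 66.82
o [ 443.  -195.7] yaw 66.8
hub 23 [  1. -21.  83.] [12. -4. 91.] [  6.7 -12.2  86.7]
wing 580 [ 53.4   8.5 388.3] az 9.0<stdin>:8: RuntimeWarning: Mean of empty slice.
  ret = um.true_divide(
Traceback (most recent call last):
ValueError: zero-size array to reduction operation minimum which has no identity
```

Call:
servo_tool([
  [0,-6.7,0,0,0,0,-1],
  [0,-6.7,0,0,0,0,-1],
  [0,-6.7,0,0,0,0,-1],
  [0,-6.7,0,0,0,0,-1],
  [0,-6.7,0,0,0,0,-1],
  [0,-6.7,0,0,0,0,-1],
  [0,-6.7,0,0,0,0,-1],
  [0,-6.7,0,0,0,0,-1],
  [0,-6.4,0,0,0,0,-1],
  [0,0,7.5,0,0,0,-1],
  [0,0,7.5,0,0,0,-1],
  [0,0,7.5,0,0,0,-1],
  [0,0,7.5,0,0,0,-1],
  [0,0,7.5,0,0,0,-1],
  [0,0,7.5,0,0,0,-1],
  [0,0,7.5,0,0,0,-1],
  [0,0,7.5,0,0,0,-1],
  [0,0,7.5,0,0,0,-1],
  [0,0,7.5,0,0,0,-1],
])

```text
time: 14.25
tcp_pos: [602.7, 159.3, 211.7]
tool_rot: [3.127, 0.27, -0.009]
force: [-0.3, -0.0, -0.2]
opening: 0.003
grasp_force: 0.0
```

Run:
```python
from h import *
go(frame(-147,0))
shot('top');shot('side')
for n in('top','side'):
    o,X,Y,c=meas(n);print('o',o.round(1),'yaw',np.degrees(np.arctan2(X[1],X[0])).round(1))
    hub=c[(c[:,2]>78)&(np.hypot(c[:,0],c[:,1])<23)];print('hub',len(hub),hub.min(0).round(),hub.max(0).round(),hub.mean(0).round(1))
    r=np.hypot(c[:,0],c[:,1]);w=c[(c[:,2]>74)&(c[:,2]<100)&(r>26)&(r<75)&(c[:,1]>-35)]
    print('wing',len(w),w.mean(0).round(1),'az',np.degrees(np.arctan2(w[:,1].mean(),w[:,0].mean())).round(1))
    for nm,m in(('stop',(abs(c[:,0]-12)<15)&(abs(c[:,1]+56)<14)&(c[:,2]>74)),('tab',(abs(c[:,0]+16)<25)&(c[:,1]<-105)&(c[:,2]>78)),('bolt',(abs(c[:,0]+16)<14)&(c[:,1]<-62)&(c[:,1]>-115))):
        q=c[m];print(nm,len(q),(q.mean(0).round(1),q.min(0).round(),q.max(0).round()) if len(q) else '')
```

```text
t 14.25 turn [ 0.35  0.22 66.87] norm 66.9 tcp [602.7 159.3 211.7] q [ 0.136  0.265  1.355 -0.003  1.527  1.535] F [-0.3 -0.  -0.2] op 0.003 0.0
top rect [ 498.  -110.1] [213.9 160.1] 77.41
o [505.1 -78.4] yaw -12.6
hub 132 [-17. -17.  79.] [17. 21. 93.] [ 0.1  1.  86.9]
wing 63 [22.1 39.9 84.3] az 61.0
stop 21 (array([ 12.6, -55.7,  81.3]), array([  7., -63.,  75.]), array([ 18., -50.,  85.]))
tab 41 (array([ -15.9, -123.6,   85.9]), array([ -30., -129.,   79.]), array([  -1., -119.,   90.]))
bolt 88 (array([-15.8, -92.6,  66.1]), array([ -24., -115.,   61.]), array([ -8., -71.,  72.]))
side rect [ 495.1 -113.7] [216.8 159.2] 77.65
o [502.1 -82. ] yaw -12.4
hub 71 [-16. -16.  78.] [18. 21. 92.] [ 0.4  0.2 85.7]
wing 37 [22.2 39.7 82.7] az 60.8
stop 13 (array([ 12.7, -53.3,  80.8]), array([  9., -61.,  77.]), array([ 16., -44.,  85.]))
tab 30 (array([ -15.8, -122.3,   83.9]), array([ -30., -127.,   79.]), array([  -1., -118.,   89.]))
bolt 29 (array([-16.1, -80.1,  65.2]), array([-23., -97.,  61.]), array([ -9., -68.,  70.]))
```

```bash
cat >> h.py <<'E'
O=np.array([503.5,-80.3]);YAW=-12.5
def arc(al,z,r=43.5):
    a=np.radians(al+YAW);return [*(O+r*np.array([np.cos(a),np.sin(a)])),z]
def fr(al): return frame(al+YAW+23-180,0)
E
python3 - <<'E'
from h import *
s=bot.read_state();Rc=R.from_rotvec(s['tool_rot']);go(Rc,arc(20,150));go(fr(20),arc(20,150))
E
```

```text
t 14.35 turn [0. 0. 0.] norm 0.0 tcp [602.7 159.3 211.8] q [ 0.136  0.265  1.355 -0.003  1.527  1.532] F [-0.4 -0.2 -0. ] op 0.001 0.0
 shift cm [-9.56 22.04  6.3 ] dist 248.0
t 14.35 turn [ 0.35  0.21 69.52] norm 69.5 tcp [602.7 159.3 211.8] q [ 0.136  0.265  1.355 -0.003  1.527  1.532] F [-0.4 -0.2 -0. ] op 0.001 0.0
 shift cm [17.31 16.7   6.18] dist 248.0
```

Call:
servo_tool([
  [0,0,0,-1.2,2.75,0.78,-1],
  [0,0,0,-1.2,2.75,0.78,-1],
  [0,0,0,-1.2,2.75,0.78,-1],
  [0,0,0,-1.2,2.75,0.79,-1],
  [0,0,0,-1.2,2.76,0.79,-1],
  [0,0,0,-1.2,2.76,0.79,-1],
  [0,0,0,-1.2,2.76,0.79,-1],
  [0,0,0,-1.16,2.76,0.8,-1],
  [0,0,7.72,0,0,0,-1],
  [0,0,7.72,0,0,0,-1],
  [0,0,7.72,0,0,0,-1],
  [0,0,7.72,0,0,0,-1],
  [0,0,7.72,0,0,0,-1],
  [0,0,7.72,0,0,0,-1],
  [0,0,7.72,0,0,0,-1],
  [0,0,7.72,0,0,0,-1],
  [0.3,0.2,7.72,0,0,0,-1],
  [0,0,0,0,0,0,-1],
])

```text
time: 16.15
tcp_pos: [547.2, -75.0, 150.3]
tool_rot: [2.729, -1.552, 0.005]
force: [-0.3, 0.8, -0.7]
opening: 0.005
grasp_force: 0.0
```

Run:
```python
from h import *
go(fr(20),arc(20,72))
```

```text
t 16.15 turn [ 0.03 -0.21  0.23] norm 0.3 tcp [547.2 -75.  150.3] q [-0.274  0.149  1.621 -0.003  1.369  2.332] F [-0.3  0.8 -0.7] op 0.005 0.0
 shift cm [-0.06  0.04  7.83] dist 78.0
```

Call:
servo_tool([
  [0,0,0,0,0,2,-1],
  [0,0,0,0,0,2,-1],
  [0,0,0,0,0,2,-1],
  [0,0,0,0,0,1,-1],
  [0,0,0,-0.05,0.04,0.83,-1],
  [0,0,0,0,0,0,-1],
  [0,0,-7.5,-0.54,-0.19,0,-1],
  [0,0,-7.5,-0.54,-0.19,0,-1],
  [0,0,-7.5,-0.54,-0.19,0,-1],
  [0,0,-7.5,-0.54,-0.19,0,-1],
  [0,0,0,0,0,0,-1],
])

```text
time: 17.25
tcp_pos: [538.6, -54.2, 73.2]
tool_rot: [3.038, -0.789, 0.006]
force: [0.1, -0.2, -0.3]
opening: 0.002
grasp_force: 0.0
```

Run:
```python
from h import *
go(fr(50),arc(50,72))
s=bot.read_state();d=np.array(s['tcp_pos'][:2])-O;print(np.hypot(*d),np.degrees(np.arctan2(d[1],d[0]))-YAW)
shot('top');o,X,Y,c=meas('top')
```

```text
t 17.25 turn [ 0.11 -0.26  0.38] norm 0.5 tcp [538.6 -54.2  73.2] q [-0.241  0.194  1.736 -0.003  1.208  1.839] F [ 0.1 -0.2 -0.3] op 0.002 0.0
 shift cm [-0.07 -0.01  0.12] dist 1.0
43.70414863094355 49.14773560013209
top rect [ 498.2 -110.2] [214.3 159.5] 77.53
```

Call:
servo_tool([
  [0,0,-7.5,-0.6,-0.19,0.1,-1],
  [0,0,-7.5,-0.54,-0.19,0,-1],
  [0,0,-7.5,-0.54,-0.19,0,-1],
  [0,0,-7.5,-0.54,-0.19,0,-1],
  [0,0,-7.5,-0.54,-0.19,0,-1],
  [0,0,-7.5,-0.54,-0.19,0,-1],
  [0,0,-7.5,-0.54,-0.19,0,-1],
  [0,0,-7.5,-0.54,-0.19,0,-1],
  [0,0,0,0,0,0,-1],
])

```text
time: 18.2
tcp_pos: [497.4, -37.8, 71.7]
tool_rot: [3.026, 0.827, 0.002]
force: [-0.1, 0.3, -0.4]
opening: 0.0
grasp_force: 0.0
```

Run:
```python
from h import *
go(fr(110),arc(110,72))
s=bot.read_state();d=np.array(s['tcp_pos'][:2])-O;print(np.hypot(*d),np.degrees(np.arctan2(d[1],d[0]))-YAW)
```

```text
t 18.2 turn [ 0.27 -0.01  0.09] norm 0.3 tcp [497.4 -37.8  71.7] q [-0.228  0.112  1.835 -0.004  1.191  0.81 ] F [-0.1  0.3 -0.4] op 0.0 0.0
 shift cm [ 0.06 -0.03 -0.03] dist 1.0
42.95227372543021 110.61266457334025
```

Call:
servo_tool([
  [0,0,-7.5,-0.54,-0.19,0,-1],
  [0,0,-7.5,-0.54,-0.19,0,-1],
  [0,0,-7.5,-0.54,-0.19,0,-1],
  [0,0,-7.5,-0.54,-0.19,0,-1],
  [0,0,-7.5,-0.54,-0.19,0,-1],
  [0,0,-7.5,-0.54,-0.19,0,-1],
  [0,0,-7.5,-0.54,-0.19,0,-1],
  [0,0,-7.5,-0.54,-0.19,0,-1],
])

```text
time: 19.0
tcp_pos: [463.0, -64.3, 71.5]
tool_rot: [2.208, 2.229, -0.001]
force: [1.9, 2.9, 0.1]
opening: 0.0
grasp_force: 1.5
```

Run:
```python
from h import *
go(fr(170),arc(170,72))
s=bot.read_state();d=np.array(s['tcp_pos'][:2])-O;print(np.hypot(*d),np.degrees(np.arctan2(d[1],d[0]))-YAW)
a=shot('top');b=shot('side')
c=a['color'][170:260,270:390];d=b['color'][180:280,280:370]
cv2.imwrite('pics/k1.png',np.hstack([cv2.resize(c,(480,360)),cv2.resize(d,(320,360))])[:,:,::-1])
```

```text
t 19.0 turn [0.13 0.19 0.03] norm 0.2 tcp [463.  -64.3  71.5] q [-0.301  0.048  1.904 -0.003  1.185 -0.309] F [1.9 2.9 0.1] op 0.0 1.4705464616417885
 shift cm [ 0.06  0.03 -0.05] dist 1.0
43.58617208083965 170.91786770337293
```

View pics/k1.png

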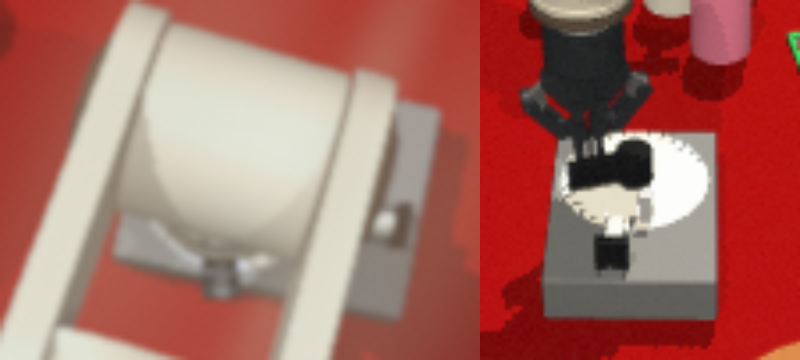

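The side view shows the wing at (595,170), pointing to console -x with the fingers behind it, so the push is working.

Call:
servo_tool([
  [0,0,-7.5,-0.54,-0.19,0,-1],
  [0,0,-7.5,-0.54,-0.19,0,-1],
  [0,0,-7.5,-0.54,-0.19,0,-1],
  [0,0,-7.5,-0.54,-0.19,0,-1],
  [0,0,-7.5,-0.54,-0.19,0,-1],
  [0,0,-7.5,-0.54,-0.19,0,-1],
  [0,0,-7.5,-0.54,-0.19,0,-1],
  [0,0,-4,-0.29,-0.1,0,-1],
  [0,0,-4,-0.29,-0.1,0,-1],
])

```text
time: 20.0
tcp_pos: [468.8, -107.7, 71.3]
tool_rot: [0.792, 3.038, -0.005]
force: [-1.6, 0.9, 1.5]
opening: 0.001
grasp_force: 1.3
```

Run:
```python
from h import *
go(fr(230.5),arc(230.5,72))
s=bot.read_state();d=np.array(s['tcp_pos'][:2])-O;print(np.hypot(*d),np.degrees(np.arctan2(d[1],d[0]))-YAW)
b=shot('side');o,X,Y,c=meas('side');r=np.hypot(c[:,0],c[:,1]);w=c[(c[:,2]>74)&(c[:,2]<90)&(r>50)&(r<68)&(abs(c[:,0]-12)>7)];print(w.round(0))
```

```text
t 20.0 turn [-0.15  0.14 -0.24] norm 0.3 tcp [ 468.8 -107.7   71.3] q [-0.384  0.077  1.874 -0.003  1.188 -1.444] F [-1.6  0.9  1.5] op 0.001 1.3410938549312057
 shift cm [-0.01  0.08 -0.07] dist 1.0
44.23245881824016 -129.21239975578277
side rect [ 495.5 -113.6] [217.3 158.9] 77.82
[[-38. -43.  87.]
 [-35. -40.  85.]
 [-28. -43.  87.]
 [-38. -40.  80.]
 [-34. -48.  87.]
 [-31. -42.  82.]
 [-27. -49.  88.]
 [-14. -49.  89.]
 [-38. -45.  81.]
 [-35. -41.  77.]
 [-31. -42.  78.]
 [-28. -47.  83.]
 [-25. -45.  80.]
 [-21. -49.  84.]
 [-17. -54.  88.]
 [-14. -50.  85.]
 [-35. -43.  74.]
 [-31. -44.  75.]
 [-28. -47.  78.]
 [-21. -55.  85.]
 [-17. -53.  83.]
 [-14. -53.  83.]
 [-11. -53.  84.]
 [-28. -49.  75.]
 [-20. -62.  86.]
 [-17. -59.  84.]
 [-14. -55.  81.]
 [-11. -54.  80.]
 [-21. -60.  80.]
 [-17. -57.  78.]
 [-14. -58.  78.]
 [-11. -56.  77.]
 [-17. -59.  75.]
 [-14. -63.  79.]]
```

Call:
servo_tool([
  [0,0,-4,-0.29,-0.1,0,-1],
  [0,0,-4,-0.29,-0.1,0,-1],
  [0,0,-3,-0.22,-0.08,0,-1],
  [0,0,-2,-0.15,-0.05,0,-1],
  [0,0,0,0,0,0,-1],
])

```text
time: 20.55
tcp_pos: [476.1, -114.6, 71.3]
tool_rot: [0.444, 3.108, -0.006]
force: [-0.7, 0.2, -1.1]
opening: 0.001
grasp_force: 0.2
```

Call:
servo_tool([
  [0,0,-2,-0.15,-0.05,0,-1],
  [0,0,-1,-0.1,-0.02,0,-1],
  [0,0,0,0,0,0,-1],
])

```text
time: 20.85
tcp_pos: [478.3, -115.9, 71.3]
tool_rot: [0.357, 3.119, -0.006]
force: [-0.9, -0.4, -0.7]
opening: 0.0
grasp_force: 0.7
```

Call:
servo_tool([
  [0,0,-0.5,-0.1,0,0,-1],
  [0,0,0,-0.1,0,0,-1],
  [0,0,0,0,0,0,-1],
])

```text
time: 21.15
tcp_pos: [478.9, -116.2, 71.1]
tool_rot: [-0.342, -3.121, 0.005]
force: [-17.3, -0.7, 7.6]
opening: -0.001
grasp_force: 8.1
```

Call:
servo_tool([
  [0,0,0,0.3,0,0,-1],
  [0,0,0,0.3,0,0,-1],
  [0,0,0,0,0,-2,-1],
  [0,0,0,0,0,-2,-1],
  [0,0,0,0,0,-2,-1],
  [0,0,0,0,0,-1,-1],
  [0,0,0,0,0,0,-1],
])

```text
time: 21.85
tcp_pos: [474.8, -115.0, 142.4]
tool_rot: [0.339, 3.119, -0.006]
force: [-0.1, -0.3, -0.9]
opening: -0.001
grasp_force: 0.0
```

Run:
```python
from h import *
a=np.radians(YAW);X=np.array([np.cos(a),np.sin(a)]);Y=np.array([-X[1],X[0]])
F=frame(77.5,0);t=O-16*X-172*Y
go(F,[*t,142],[*t,72])
b=shot('side');o,X,Y,c=meas('side');print(o);r=np.hypot(c[:,0],c[:,1])
w=c[(c[:,2]>72)&(c[:,2]<90)&(r>25)&(r<72)&(c[:,0]<5)];print(len(w),w.mean(0),np.polyfit(w[:,1],w[:,0],1),w.min(0),w.max(0))
q=c[(abs(c[:,0]+16)<25)&(c[:,1]<-105)&(c[:,2]>78)&(c[:,2]<95)];print('tab',len(q),q.min(0).round(),q.max(0).round())
```

```text
t 21.85 turn [-0.2   0.28  0.1 ] norm 0.4 tcp [ 474.8 -115.   142.4] q [-0.394  0.021  1.777 -0.003  1.338 -1.747] F [-0.1 -0.3 -0.9] op -0.001 0.0
 shift cm [ -0.45 -13.2    0.04] dist 132.0
 shift cm [0. 0. 7.] dist 70.0
side rect [ 495.1 -112.8] [215.8 159. ] 77.44
[502.13681024 -81.09136904]
28 [ -0.49050375 -51.12300433  83.44469123] [-0.08139953 -4.65189234] [ -4.5640918  -65.54101945  72.19238994] [  3.6247577  -26.47337729  89.14850475]
tab 33 [ -29. -129.   78.] [  -0. -117.   89.]
```

Call:
servo_tool([
  [0,0,0,-0.09,-2.64,0,-1],
  [0,0,0,-0.09,-2.64,0,-1],
  [0,0,0,-0.09,-2.64,0,-1],
  [0,0,0,-0.09,-2.64,0,-1],
  [0,0,0,-0.09,-2.64,0,-1],
  [0,0,0,0,0,0,-1],
  [0,0,0,0,0,2,-1],
  [0,0,0,0,0,2,-1],
  [0,0,0,0,0,2,-1],
  [0,0,0,0,0,1,-1],
  [0,0,0,0,1,0,-1],
  [0,0,0,0,1,0,-1],
  [0,0,0,0,0,0,-1],
])

```text
time: 23.2
tcp_pos: [455.4, -224.1, 72.5]
tool_rot: [0.336, 3.12, -0.006]
force: [0.7, -0.8, -0.3]
opening: -0.003
grasp_force: 0.0
```

```bash
cat >> h.py <<'E'
def lock():
    s=bot.read_state();o,X,Y,c=meas('side');a=np.radians(YAW);d=np.array(s['tcp_pos'][:2])-O
    print('tcp console',d@[np.cos(a),np.sin(a)],d@[-np.sin(a),np.cos(a)],'F',np.round(s['force'],1))
    q=c[(abs(c[:,0]+16)<19)&(c[:,1]<-75)&(c[:,1]>-132)&(c[:,2]>76)&(c[:,2]<90)];print('tab',len(q),q.min(0).round(),q.max(0).round())
E
python3 - <<'E'
from h import *
shot('side');go(frame(77.5,0));lock()
E
```

```text
t 23.25 turn [-0.22  0.22  0.21] norm 0.4 tcp [ 455.4 -224.8   72.6] q [-0.609  0.128  1.815 -0.002  1.194 -1.964] F [-0.3 -0.7 -0.5] op -0.005 0.0
side rect [ 494.8 -114.6] [219.1 158.8] 77.44
tcp console -15.710278638089314 -151.47002525648608 F [-0.3 -0.7 -0.5]
tab 7 [  -4. -127.   77.] [  -1. -118.   88.]
```

Call:
servo_tool([
  [0,0,0,0,0.6,0,-1],
  [0,0,0,0,0.6,0,-1],
  [0,0,0,0,0.6,0,-1],
  [0,0,0,0,0.6,0,-1],
  [0,0,0,0,0.6,0,-1],
])

```text
time: 23.75
tcp_pos: [461.4, -195.7, 71.8]
tool_rot: [0.338, 3.121, -0.006]
force: [-1.0, -2.1, 2.3]
opening: 0.001
grasp_force: 1.1
```

Call:
servo_tool([
  [0,0,0,0,0.4,0,-1],
  [0,0,0,0,0.3,0,-1],
])

```text
time: 23.95
tcp_pos: [462.8, -188.9, 71.6]
tool_rot: [0.338, 3.121, -0.006]
force: [0.1, -3.1, 1.8]
opening: 0.0
grasp_force: 1.1
```

Run:
```python
from h import *
shot('side');lock()
```

```text
side rect [ 495.2 -113.2] [216.7 159.2] 77.64
tcp console -16.24277448316128 -114.61963464785968 F [ 0.  -0.3  0.5]
tab 26 [ -27. -129.   76.] [ -2. -91.  88.]
```

Call:
servo_tool([
  [0,0,0,0,0.2,0,-1],
  [0,0,0,0,0.2,0,-1],
  [0,0,0,0,0.1,0,-1],
])

```text
time: 24.3
tcp_pos: [463.8, -184.3, 71.5]
tool_rot: [0.338, 3.121, -0.006]
force: [-0.1, -2.1, 0.9]
opening: 0.002
grasp_force: 1.0
```

Call:
servo_tool([
  [0,0,0,0,0.1,0,-1],
  [0,0,0,0,0.1,0,-1],
])

```text
time: 24.5
tcp_pos: [464.2, -182.5, 71.5]
tool_rot: [0.338, 3.121, -0.006]
force: [0.1, -2.3, 1.7]
opening: -0.003
grasp_force: 1.0
```

Call:
servo_tool([
  [0,0,0,0,0.1,0,-1],
])

```text
time: 24.6
tcp_pos: [464.4, -181.4, 71.5]
tool_rot: [0.338, 3.121, -0.006]
force: [1.3, -1.9, 1.6]
opening: -0.0
grasp_force: 1.0
```

Call:
servo_tool([
  [0,0,0,0,0.1,0,-1],
  [0,0,0,0,0.1,0,-1],
])

```text
time: 24.8
tcp_pos: [464.8, -179.4, 71.5]
tool_rot: [0.338, 3.121, -0.006]
force: [-0.2, -1.6, 1.6]
opening: 0.002
grasp_force: 1.0
```

Call:
servo_tool([
  [0,0,0,0,0.1,0,-1],
])

```text
time: 24.9
tcp_pos: [465.0, -178.8, 71.6]
tool_rot: [0.338, 3.121, -0.007]
force: [-2.3, -10.5, 0.3]
opening: -0.004
grasp_force: 5.6
```

Call:
servo_tool([
  [0,0,0,0,0.1,0,-1],
])

```text
time: 25.0
tcp_pos: [465.1, -178.6, 71.6]
tool_rot: [0.338, 3.121, -0.009]
force: [-5.4, -18.7, 0.4]
opening: -0.001
grasp_force: 9.4
```

Call:
servo_tool([
  [0,0,0,0,-0.5,0,-1],
  [0,0,0,0,-2,0,-1],
  [0,0,0,0,-2,0,-1],
  [0,0,0,0,-2,0,-1],
  [0,0,0,0,-0.5,-2,-1],
  [0,0,0,0,0,-3,-1],
  [0,0,0,0,0,-3,-1],
  [0,0,0,0,0,-3,-1],
  [0,0,0,0,0,-3,-1],
  [0,0,0,3,-3,0,-1],
  [0,0,0,3,-3,0,-1],
  [0,0,0,3,-3,0,-1],
  [0,0,0,3,-3,0,-1],
  [0,0,0,3,-3,0,-1],
  [0,0,0,0,0,0,-1],
  [0,0,0,0,0,0,-1],
])

```text
time: 26.6
tcp_pos: [270.8, -360.1, 211.8]
tool_rot: [0.342, 3.121, -0.005]
force: [0.2, -0.0, -0.1]
opening: -0.001
grasp_force: 0.0
```

Run:
```python
from h import *
a=shot('top');b=shot('side');go(frame(77.5,0))
for n in('top','side'):
    o,X,Y,c=meas(n);r=np.hypot(c[:,0],c[:,1])
    w=c[(c[:,2]>74)&(c[:,2]<95)&(r>25)&(r<68)&(c[:,0]<5.5)];print('wing',len(w),w.mean(0).round(1))
    q=c[(abs(c[:,0]+16)<22)&(c[:,1]<-70)&(c[:,2]>80)&(c[:,2]<95)];print('tab',len(q),q.mean(0).round(1),q.min(0).round(),q.max(0).round())
c=a['color'][130:260,160:390];d=b['color'][140:280,280:380]
cv2.imwrite('pics/end.png',np.hstack([cv2.resize(c,(500,400)),cv2.resize(d,(300,400))])[:,:,::-1])
```

```text
t 26.7 turn [-0.16  0.15  0.16] norm 0.3 tcp [ 271.9 -359.4  211.8] q [-1.095 -0.104  1.753  0.     1.489 -2.45 ] F [0.4 0.3 0.5] op -0.001 0.0
top rect [ 498.2 -110. ] [214.1 159.9] 77.74
wing 66 [ -1.2 -45.5  84.4]
tab 38 [-16.5 -87.7  86.8] [-31. -93.  80.] [ -2. -83.  93.]
side rect [ 495.  -112.8] [215.8 159.1] 77.44
wing 29 [ -0.  -48.7  83.4]
tab 30 [-14.7 -85.5  84. ] [-28. -93.  80.] [ -2. -77.  89.]
```

View pics/end.png

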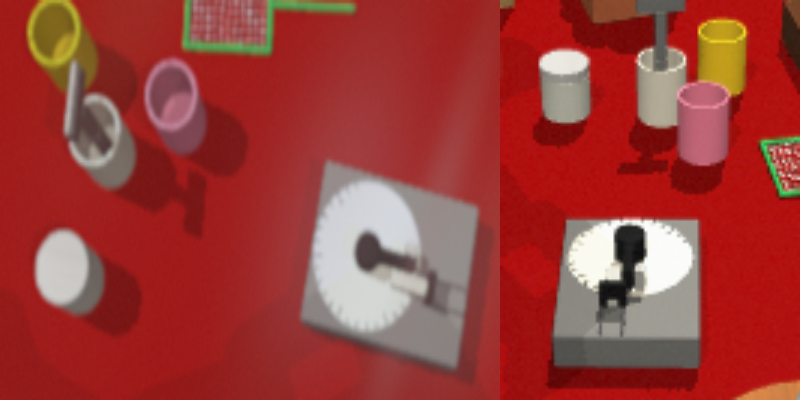

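The final picture shows the scraper in the white cup, blade at (75,100). The wing lies against the stop at (405,262), and the lock tab at (430,287) is in, with its face at y = -93 (40 mm of travel).

```bash
python3 -c "
from rig import bot
print(bot.sign_off())"
```

```text
the job is handed in; nothing more can be done
None
```

The job is done and handed in at about 27 s: the grey scraper stands blade up in the white cup, the knob is against its zero stop and the lock bolt is fully in, with the last pictures agreeing; no verdict came back.

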